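# Stand the fallen sauce bottle back in its nook

### The job

The sauce bottle has been knocked over. Stand it upright on the table in the nook between the stoneware jar and the steel pot, on the robot's side of them, snug so that it touches both and cannot be knocked over again. Do not shove the jar or the pot out of place, and leave the small bowl and the wooden mould where they are.

Things in the scene. Friction and masses are not known exactly. Their poses are not given: they have to be found in the camera images.
- bottle: nearly empty amber sauce bottle, about 0.2 kg, starts on its side, cap end roughly towards the robot. Body 56 mm diameter up to 115 mm from the foot, shoulder 115 to 138 mm, neck 28 mm diameter 138 to 180 mm, black cap 33 mm diameter 180 to 202 mm. Origin: on its axis, 85 mm from the foot's underside; z axis runs along the bottle to the cap (up when it stands).
- bottle_neck (a point): point on the bottle's axis in the middle of its neck, 157 mm from the foot; axes as the bottle's.
- bottle_foot (a point): centre of the underside of the bottle's foot; axes as the bottle's.
- jar: round lidded jar of brown stoneware, loose and heavy (about 1.5 kg), straight side 110 mm in diameter up to 70 mm, small lid knob 28 mm in diameter up to 90 mm. Origin: centre of its underside, z up.
- pot: round open pot of plain steel, loose and heavy (about 1.3 kg), straight side 130 mm in outer diameter, 80 mm high, no handles. Origin: centre of its underside, z up. Jar and pot stand side by side, 20 to 36 mm between their walls, too narrow for the bottle to pass; either may be on the left.
- tray: dark sheet pan with brown blocks, fixed, 220 by 180 mm, 31 mm high, beyond jar and pot. Origin: on the table midway between jar and pot as they stand at the start; its x axis points from there away from the robot to the pan, whose middle lies 220 mm along it; its y axis runs along the line from one vessel to the other.
- bowl: small empty steel bowl, loose, 90 mm across the rim, 40 mm high; a bystander. Origin: centre of its underside.
- mould: small open wooden mould, loose, 80 by 60 mm, 40 mm high; a bystander. Origin: centre of its underside.
Not all that is in view belongs to the job. There is more than one size of the bottle; the job needs the larger. Leave any red look-alike of the jar alone.

How it is judged:
At the end, for the whole second after the job is handed in: Bottle upright (within 0.05 rad), at rest on the table, on the robot's side of jar and pot (15 mm or more short of the line between them), at most 2.5 mm from the wall of each; jar and pot upright and within 12 mm, bowl and mould within 20 mm, of where they started (angle between each of bottle, jar, pot's own z axis and vertical below 0.05 rad and height (world z) of bottle_foot below 0.004 m and horizontal distance between bottle_foot and jar below 0.0855 m and horizontal distance between bottle_foot and pot below 0.0955 m and x of bottle_foot in the frame of tray below -0.015 m and linear speed of bottle below 0.01 m/s and distance of each of jar, pot from where it was at the start of the episode below 0.012 m and distance of each of bowl, mould from where it was at the start of the episode below 0.02 m); the robot touches nothing.
It fails at once if the jar or the pot is shoved more than 12 mm out of place (distance of any of jar, pot from where it was at the start of the episode above 0.012 m).
It fails at once if the small bowl or the wooden mould is moved more than 20 mm (distance of any of bowl, mould from where it was at the start of the episode above 0.02 m).
It also fails if it takes over 64 s, if anything falls off the work surface, if the arm or the gripper's body presses on something with over 40 N, if the wrist force passes 120 N, or if a joint passes its speed limit or range.

### The arm

A 7-joint arm with a two-finger parallel gripper is mounted at the origin on the work surface. World frame = base frame: x ahead of the robot, y to its left, z up, the work surface at z = 0. Lengths are in m, angles in rad, forces in N, time in s.
With the tool pointing down it reaches from about 0.425 to 1.025 m from the base axis. Payload 9.4 kg.
Tool frame: the origin (TCP) lies at the centre of the arm's flange, where the gripper is bolted on; the fingertips stand 186 mm ahead of it and the grasp point (between the pads) lies 167 mm ahead of it; z points along the fingers, y is the line along which they close (so a half turn about z gives the same grasp; the last joint's range is limited). The gripper opens to 93 mm and grips with 3 to 60 N. Pads are 15 mm wide; open, the fingers measure 128 mm over their backs; the gripper's body (75 mm by 188 mm) begins 65 mm behind the grasp point.
Start: joints at [1.141, 0.599, -0.003, 1.599, 0.002, 0.943, -0.08], TCP at [0.251, -0.68, 0.405] pointing down, gripper open.
Joint ranges: [-2.57, 2.57], [-0.35, 1.97], [-1.29, 1.29], [0.11, 2.56], [-1.05, 4.19], [0.11, 1.86], [-2.63, 2.63]. Speed limits (rad/s): [2.22, 2.22, 3.01, 3.01, 3.14, 3.14, 3.14].

### API

Orientations are given as a unit quaternion [x, y, z, w].
In Python, from workcell import r gives the robot as it stands.
- The arm moves only by the tool step_arm, never from a script. Its arguments are lists of equal length, an entry for each row: "linear": the shift along the world's x, y, z in cm, a list of three; "twist": the turn, a rotation vector about the world's x, y, z in degrees, a list of three. In form: {"linear": [[x, y, z], ...], "twist": [[ax, ay, az], ...]}. A call has 1 to 12 rows; each row is the pose to reach, as a shift and turn from the pose commanded when the call began; what a row does not reach only later rows make up. A row lasts 1/10 s, in which the tool goes at most 50 mm and 8.59 degrees, less where a joint would pass 70% of its speed; a pose out of reach is approached as far as the arm can. A call with a gripper value outside its range is refused whole. "gripper" is the opening, from -1 (shut) to 1 (fully open), set as the call begins (left out, the last holds). The fingers move at their own pace and stop on an object; "force" is the grip in N (left out, the last holds). Time passes only in rows, so rows that repeat a pose let the fingers close. It gives the time, the measured TCP pose, the force, the opening and the grip force at its end, in the units of the state.
- r.observe(): the state, without advancing time (a new reading comes with each control period).
- r.get_image(name): name is "side" or "top"; returns the picture (400x640x3 uint8, blue, green, red); there is no depth.
- r.camera_params(name): a dict with "fov_y" (degrees; the focal length in pixels is half the picture's height over the tangent of half this angle, whatever the lens; pixels are square), "cx", "cy" (the principal point, pixels), "world_from_camera" (4x4, takes a point from camera to world coordinates). Camera axes: x right, y down, z forward; pixel columns grow to the right and rows downward; lengths in m; the calibration is good to about 2 mm. A picture is of the moment at which its call begins. camera_params takes no time and is no camera call.
- r.sign_off(): hands the job in; it is judged then, once.
The state is a dict: "t": time; "joints": joint angles; "dq": joint speeds; "joint_efforts": joint torques, N m; "eef_pos": TCP position; "tool_rot": TCP orientation; "ft_force": force on the tool from outside, world axes, zero at the start; "wrist_torque": the same for the moment, N m; "opening": finger opening in m; "grasp_force": force on a finger pad.
Only numpy, scipy, OpenCV 4.12 (cv2) and the standard library are available. Lean on these libraries where they do the work, as an engineer would, in place of code of your own. Each camera call takes 0.05 s, during which the arm holds its last target. There are 200 camera calls.

## Working session

There is one attempt and no reset: what is moved stays moved. The work goes in short steps, Python scripts to look and compute and a tool call to move; the robot and the scene stay as the last step left them, time stands still between calls to the robot, and variables do not carry over. Pictures are saved under pics/ and viewed, at most 10 in all, crops included, and the job is handed in when it is done.

Besides the shell and the picture viewer there is one more tool, called as a command line: name --argument value ..., lists and objects as JSON in quotes. step_arm: Moves the arm, as the interface text tells. Its arguments: {"type":"object","properties":{"linear":{"type":"array"},"twist":{"type":"array"},"gripper":{"type":"number"},"force":{"type":"number"}},"required":["linear","twist"]}

```bash
mkdir -p pics; python3 - <<'E'
from workcell import r
import cv2,numpy as np
for n in("top","side"):
    cv2.imwrite(f"pics/{n}0.png",r.get_image(n)); p=r.camera_params(n); print(n,p["fov_y"],p["cx"],p["cy"],np.round(p["world_from_camera"],4).tolist(), [k for k in p])
o=r.observe();print({k:np.round(v,3).tolist() for k,v in o.items()})
E
```

```text
top 48.21335500590959 312.15724467621385 197.73657535459867 [[-0.0245, -0.9986, 0.0477, 0.631], [-0.9997, 0.0243, -0.0046, -0.0597], [0.0035, -0.0478, -0.9988, 1.2497], [0.0, 0.0, 0.0, 1.0]] ['fov_y', 'cx', 'cy', 'world_from_camera']
side 57.59926819598924 318.81389466542936 202.61696219113117 [[-0.9843, -0.1438, 0.1021, 0.6233], [-0.1755, 0.7434, -0.6455, 0.5268], [0.017, -0.6533, -0.757, 0.7593], [0.0, 0.0, 0.0, 1.0]] ['fov_y', 'cx', 'cy', 'world_from_camera']
{'t': 0.1, 'joints': [1.141, 0.6, -0.003, 1.6, 0.002, 0.943, -0.08], 'dq': [-0.001, -0.002, 0.001, -0.002, 0.001, -0.0, 0.002], 'joint_efforts': [0.007, -76.656, 1.502, -25.294, -0.052, 0.014, 0.0], 'eef_pos': [0.25, -0.68, 0.404], 'tool_rot': [0.984, 0.176, -0.0, -0.001], 'ft_force': [0.405, 0.485, -0.278], 'wrist_torque': [-0.008, -0.001, 0.037], 'grasp_force': 0.0, 'opening': 0.093}
```

View pics/top0.png

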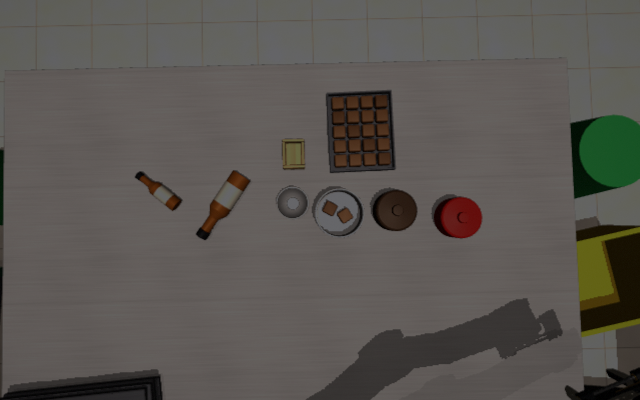

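View pics/side0.png

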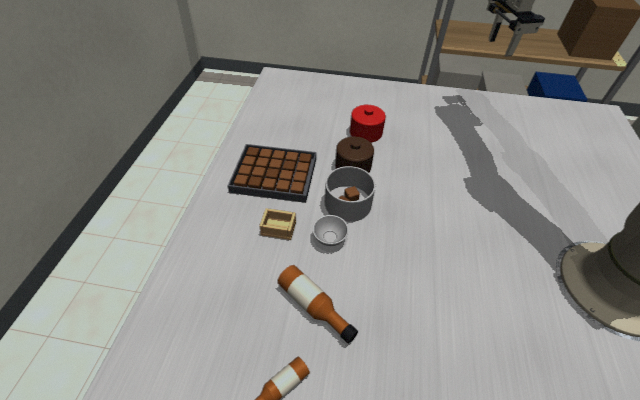

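```bash
python3 - <<'E'
import cv2,numpy as np
t=cv2.imread("pics/top0.png");s=cv2.imread("pics/side0.png")
a=cv2.resize(t[155:250,190:430],None,fx=3.3,fy=3.3,interpolation=cv2.INTER_CUBIC)
b=cv2.resize(s[130:350,240:400],None,fx=1.27,fy=1.27,interpolation=cv2.INTER_CUBIC)
c=np.zeros((a.shape[0]+b.shape[0],792,3),np.uint8);c[:a.shape[0],:a.shape[1]]=a;c[a.shape[0]:,:b.shape[1]]=b
b2=cv2.resize(t[160:250,120:270],(0,0),fx=3,fy=3);c[a.shape[0]:a.shape[0]+270,300:750]=b2
cv2.imwrite("pics/crop.png",np.clip(c*1.4,0,255).astype(np.uint8));print(c.shape)
E
```

```text
(593, 792, 3)
```

View pics/crop.png

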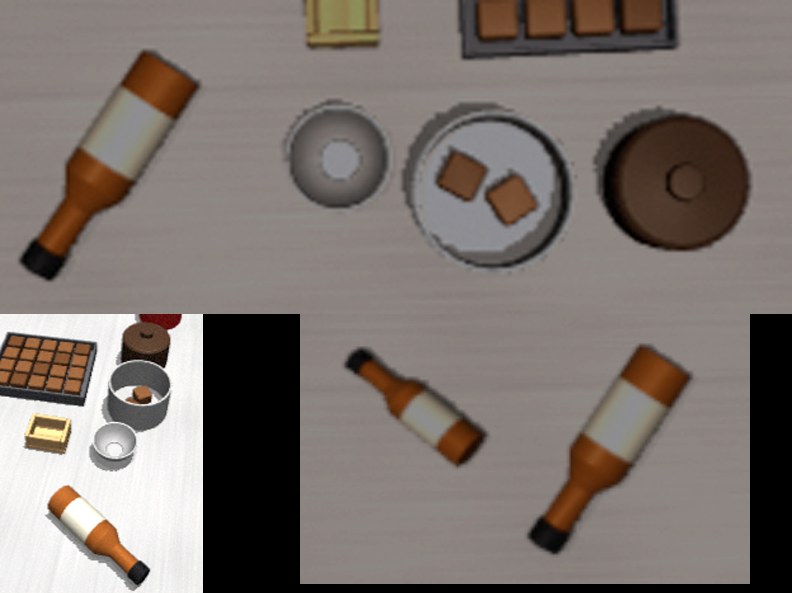

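```bash
cat > h.py <<'E'
from workcell import r
import cv2,numpy as np
P={n:r.camera_params(n) for n in("top","side")}
def K(n):
    p=P[n];f=200/np.tan(np.radians(p["fov_y"])/2);return np.array([[f,0,p["cx"]],[0,f,p["cy"]],[0,0,1]])
def proj(n,X):
    T=np.linalg.inv(P[n]["world_from_camera"]);X=np.atleast_2d(X)
    c=X@T[:3,:3].T+T[:3,3];q=c@K(n).T;return q[:,:2]/q[:,2:]
def ray(n,uv,z):
    W=np.array(P[n]["world_from_camera"]);d=W[:3,:3]@np.linalg.inv(K(n))@[uv[0],uv[1],1];o=W[:3,3];return o+d*(z-o[2])/d[2]
def circ(c,R,z):
    a=np.linspace(0,2*np.pi,60);return np.c_[c[0]+R*np.cos(a),c[1]+R*np.sin(a),0*a+z]
def draw(im,n,X,col,off,s):
    q=(proj(n,X)+.5-off)*s-.5;cv2.polylines(im,[np.round(q*8).astype(np.int32)],False,col,1,cv2.LINE_AA,3)
def bottle(foot,ax):
    # horizontal/vertical outline seen from above
    ax=ax/np.linalg.norm(ax);s=np.cross([0,0,1.],ax);s/=np.linalg.norm(s)
    pr=[(0,28),(115,28),(138,14),(180,14),(180,16.5),(202,16.5)]
    L=[foot+ax*l/1e3+s*w/1e3 for l,w in pr]+[foot+ax*l/1e3-s*w/1e3 for l,w in pr[::-1]]
    return np.array(L+L[:1])
E
cat > ov.py <<'E'
from h import *
def overlay(top,side,pot,jar,foot,ax,out):
    s=3.3;off=np.array([190,155]);a=cv2.resize(top[155:245,190:430],None,fx=s,fy=s,interpolation=cv2.INTER_CUBIC)
    so=np.array([270,125]);ss=2.7;b=cv2.resize(side[125:232,270:400],None,fx=ss,fy=ss,interpolation=cv2.INTER_CUBIC)
    bo=np.array([265,255]);b2=cv2.resize(side[255:355,265:370],None,fx=2.8,fy=2.8,interpolation=cv2.INTER_CUBIC)
    for im,n,o,z in((a,"top",off,s),(b,"side",so,ss),(b2,"side",bo,2.8)):
        for c,R,hh in((pot,.065,.08),(jar,.055,.07)):
            draw(im,n,circ(c,R,hh),(0,255,0),o,z);draw(im,n,circ(c,R,0),(255,255,0),o,z)
        draw(im,n,circ(jar,.014,.09),(0,255,0),o,z)
        if foot is not None: draw(im,n,bottle(foot,ax),(0,255,0),o,z)
    c=np.zeros((600,800,3),np.uint8);c[:a.shape[0],:a.shape[1]]=a;c[300:300+b.shape[0],:b.shape[1]]=b;c[300:300+b2.shape[0],400:400+b2.shape[1]]=b2
    cv2.imwrite(out,c)
E
python3 - <<'E'
from ov import *
c=lambda u,v:((u+.5)/3.3-.5+190,(v+.5)/3.3-.5+155)
pot=ray("top",c(491,189),.08);jar=ray("top",c(680.5,181),.07);knob=ray("top",c(685,182),.09)
f=ray("top",c(175,67),.028);e=ray("top",c(37,271),.028);ax=e-f;ax[2]=0
print(pot,jar,knob,f,e,np.linalg.norm(ax),np.linalg.norm(pot-jar))
overlay(cv2.imread("pics/top0.png"),cv2.imread("pics/side0.png"),pot,jar,f,ax,"pics/ov1.png")
E
```

```text
[ 0.64805864 -0.13298747  0.08      ] [ 0.65089449 -0.28542629  0.07      ] [ 0.64968427 -0.28511494  0.09      ] [0.75652413 0.1235118  0.028     ] [0.59036753 0.24016509 0.028     ] 0.20301725246746252 0.1527927872204963
```

View pics/ov1.png

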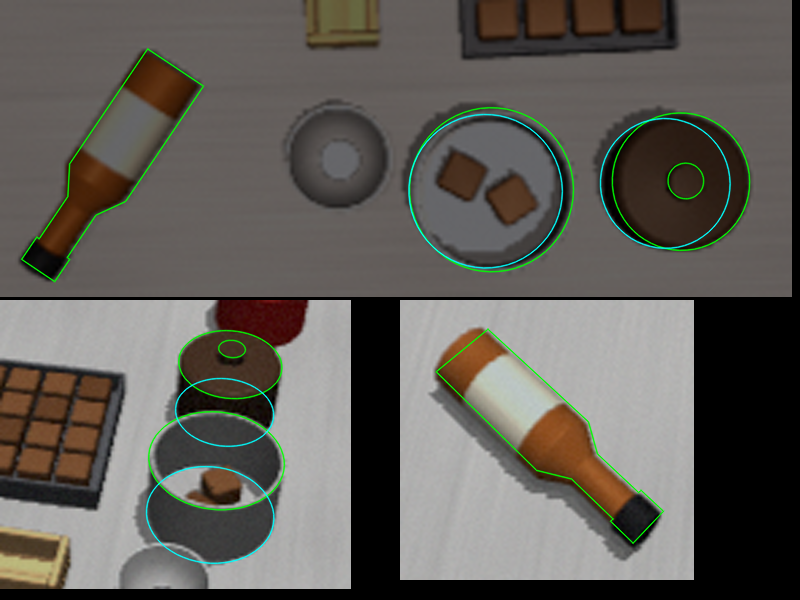

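The two bottle candidates in the top view are the larger one (foot (243,175), cap (201,237), about 203 mm long) and the smaller one at (158,190), about 146 mm long. The larger fits the 202 mm description, and the crop confirms it. The pot is at (338,212). The brown jar is at (396,210); the red look-alike is at (458,217).

The plan is to grip the neck lightly with the tool pointing down and lift. The bottle should pivot in the pads and hang foot-down, ready to set in the nook.

step_arm --linear '[[5,5,0],[9,9,0],[12,14,0],[14,19,0],[16,24,0],[18,29,0],[20,34,0],[22,38,0],[24,43,0],[26,48,0],[28,53,0],[30,58,0]]' --twist '[[0,0,7],[0,0,14],[0,0,21],[0,0,28],[0,0,35],[0,0,42],[0,0,49],[0,0,56],[0,0,63],[0,0,70],[0,0,77],[0,0,84]]'

```text
t: 1.3
eef_pos: [0.5285, -0.1539, 0.4047]
tool_rot: [0.612, 0.791, -0.0, 0.0]
ft_force: [0.7, -0.4, -0.4]
opening: 0.0932
grasp_force: 0.0
```

step_arm --linear '[[2,5,0],[4,10,0],[6,15,0],[6.5,20,0],[7,25,0],[7.7,29,0],[7.7,31.4,0],[7.7,31.4,0],[7.7,31.4,0]]' --twist '[[0,0,7],[0,0,14],[0,0,21],[0,0,28],[0,0,35],[0,0,40.6],[0,0,40.6],[0,0,40.6],[0,0,40.6]]'

```text
t: 2.2
eef_pos: [0.605, 0.1585, 0.4042]
tool_rot: [0.302, 0.953, -0.0, -0.0]
ft_force: [-1.3, -0.9, 0.2]
opening: 0.0931
grasp_force: 0.0
```

step_arm --linear '[[1.1,2.8,-3],[2.2,5.5,-8],[2.2,5.5,-12],[2.2,5.5,-12],[2.2,5.5,-12],[2.2,5.5,-12]]' --twist '[[0,0,0],[0,0,0],[0,0,0],[0,0,0],[0,0,0],[0,0,0]]'

```text
t: 2.8
eef_pos: [0.6279, 0.2122, 0.2871]
tool_rot: [0.303, 0.953, 0.001, 0.001]
ft_force: [-0.4, 1.0, -0.0]
opening: 0.0931
grasp_force: 0.0
```

step_arm --linear '[[0,0,-3],[0,0,-6],[0,0,-8],[0,0,-8.9],[0,0,-8.9],[0,0,-8.9],[0,0,-8.9]]' --twist '[[0,0,0],[0,0,0],[0,0,0],[0,0,0],[0,0,0],[0,0,0],[0,0,0]]'

```text
t: 3.5
eef_pos: [0.6277, 0.2133, 0.1975]
tool_rot: [0.302, 0.953, 0.001, 0.001]
ft_force: [-0.4, -0.7, 0.2]
opening: 0.0931
grasp_force: 0.0
```

step_arm --linear '[[0,0,0],[0,0,0],[0,0,0],[0,0,0],[0,0,0],[0,0,0],[0,0,0],[0,0,0],[0,0,0],[0,0,0]]' --twist '[[0,0,0],[0,0,0],[0,0,0],[0,0,0],[0,0,0],[0,0,0],[0,0,0],[0,0,0],[0,0,0],[0,0,0]]' --gripper -1 --force 5

```text
t: 4.5
eef_pos: [0.6272, 0.2133, 0.1957]
tool_rot: [0.302, 0.953, 0.0, 0.0]
ft_force: [-0.1, 0.0, -0.2]
opening: 0.0277
grasp_force: 5.0
```

step_arm --linear '[[0,0,0.7],[0,0,1.4],[0,0,2.1],[0,0,2.8],[0,0,3.5],[0,0,4.2],[0,0,4.9],[0,0,5.6],[0,0,6.3],[0,0,7],[0,0,7.7],[0,0,8.4]]' --twist '[[0,0,0],[0,0,0],[0,0,0],[0,0,0],[0,0,0],[0,0,0],[0,0,0],[0,0,0],[0,0,0],[0,0,0],[0,0,0],[0,0,0]]'

```text
t: 5.7
eef_pos: [0.6271, 0.2132, 0.2803]
tool_rot: [0.302, 0.953, -0.0, -0.0]
ft_force: [0.3, 0.6, -1.9]
opening: 0.0279
grasp_force: 5.0
```

step_arm --linear '[[0,0,0.8],[0,0,1.6],[0,0,2.4],[0,0,3.2],[0,0,4.0],[0,0,4.8],[0,0,5.6],[0,0,6.4],[0,0,7.2],[0,0,8],[0,0,8.8],[0,0,8.8]]' --twist '[[0,0,0],[0,0,0],[0,0,0],[0,0,0],[0,0,0],[0,0,0],[0,0,0],[0,0,0],[0,0,0],[0,0,0],[0,0,0],[0,0,0]]'

```text
t: 6.9
eef_pos: [0.6274, 0.2135, 0.3691]
tool_rot: [0.302, 0.953, 0.001, 0.001]
ft_force: [-0.3, -0.3, -2.3]
opening: 0.0281
grasp_force: 5.4
```

```bash
python3 - <<'E'
from h import *
a=r.get_image("side");cv2.imwrite("pics/l_side.png",cv2.resize(a[130:400,200:460],None,fx=2.2,fy=2.2,interpolation=cv2.INTER_CUBIC))
E
```

```text
(no output)
```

View pics/l_side.png

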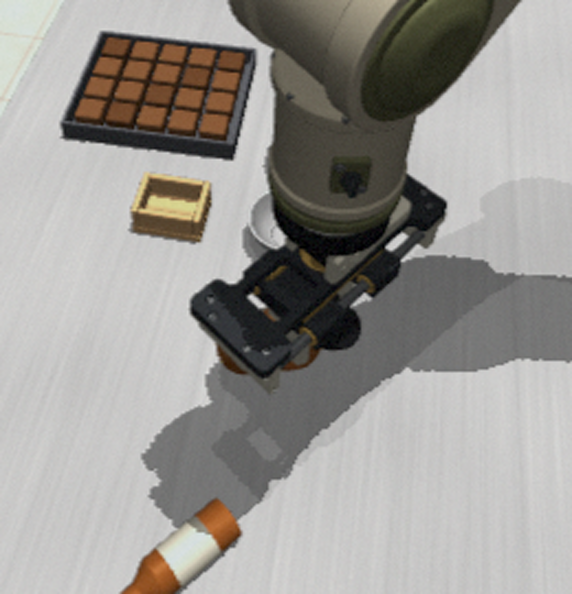

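```bash
python3 - <<'E'
from h import *
n=np.array([.6272,.2135,.202]);d=np.array([-.8186,.5746,0])
for ph in range(0,91,15):
    a=np.radians(ph);ax=d*np.cos(a)+np.array([0,0,1])*np.sin(a)
    q=(proj("side",[n+ax*.034,n-ax*.042,n-ax*.157])-[200,130])*2.2
    print(ph,np.round(q).tolist())
print(np.round(r.observe()["wrist_torque"],3))
E
```

```text
0 [[348.0, 356.0], [276.0, 294.0], [182.0, 212.0]]
15 [[348.0, 349.0], [277.0, 302.0], [189.0, 242.0]]
30 [[345.0, 341.0], [281.0, 311.0], [202.0, 275.0]]
45 [[341.0, 332.0], [286.0, 322.0], [221.0, 310.0]]
60 [[334.0, 322.0], [293.0, 333.0], [245.0, 345.0]]
75 [[327.0, 313.0], [302.0, 343.0], [272.0, 379.0]]
90 [[318.0, 305.0], [311.0, 353.0], [303.0, 411.0]]
[ 0.055 -0.069 -0.068]
```

step_arm --linear '[[0,0,0],[0,0,0.5],[0,0,0],[0,0,0.5],[0,0,0],[0,0,0],[0,0,0],[0,0,0]]' --twist '[[0,0,0],[0,0,0],[0,0,0],[0,0,0],[3,4.2,0],[6,8.4,0],[9,12.6,0],[11.5,16.4,0]]' --force 3

```text
t: 7.75
eef_pos: [0.6274, 0.2129, 0.3679]
tool_rot: [0.298, 0.938, 0.053, -0.167]
ft_force: [0.3, -0.5, -2.9]
opening: 0.0274
grasp_force: 3.3
```

```bash
python3 - <<'E'
from h import *
from scipy.spatial.transform import Rotation as R
a=r.get_image("side");b=r.get_image("top");o=r.observe()
M=R.from_quat(o["tool_rot"]).as_matrix();n=np.array(o["eef_pos"])+.167*M[:,2];d=np.array([-.8186,.5746,0])
print(o["eef_pos"],n,M[:,2],M[:,1],o["wrist_torque"])
A=cv2.resize(a[210:330,240:400],None,fx=3.5,fy=3.5,interpolation=cv2.INTER_CUBIC)
for ph,c in((60,(0,0,255)),(75,(0,255,255)),(90,(0,255,0))):
    t=np.radians(ph);ax=d*np.cos(t)+np.array([0,0,1])*np.sin(t)
    draw(A,"side",bottle(n-ax*.157,ax),c,np.array([240,210]),3.5)
cv2.imwrite("pics/tilt.png",A)
E
```

```text
[0.62800773 0.21203093 0.3668612 ] [0.58088447 0.24507801 0.21009294] [-0.2821752   0.19788673 -0.93873212] [ 0.57771029  0.81624034 -0.00158978] [-0.36116639 -0.5799674   0.00899215]
```

View pics/tilt.png

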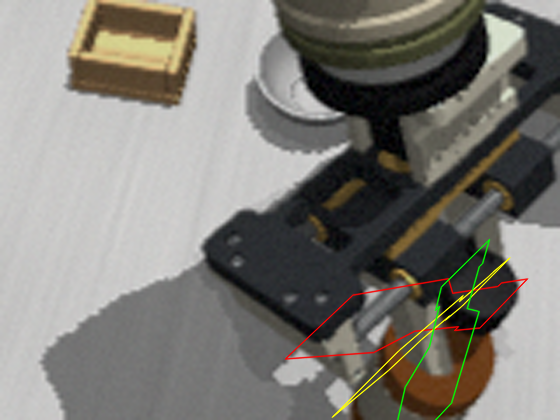

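```bash
cat > fit.py <<'E'
from h import *
from scipy.spatial.transform import Rotation as R
def amber(n,box):
    im=r.get_image(n);h=cv2.cvtColor(im,cv2.COLOR_BGR2HSV)
    m=cv2.inRange(h,(5,140,40),(18,255,255));M=np.zeros_like(m);x0,x1,y0,y1=box;M[y0:y1,x0:x1]=m[y0:y1,x0:x1]
    return M,im
E
python3 - <<'E'
from fit import *
o=r.observe();M=R.from_quat(o["tool_rot"]).as_matrix();n=np.array(o["eef_pos"])+.167*M[:,2];d=np.array([-.8186,.5746,0])
m,im=amber("side",(330,420,270,400))
k,l,st,c=cv2.connectedComponentsWithStats(m)
print(st[1:].tolist(),np.round(c[1:],1).tolist())
for ph in(65,75,85,90,95):
  for s in(0,.02):
    t=np.radians(ph);ax=d*np.cos(t)+np.array([0,0,1])*np.sin(t);f=n-ax*(.157+s)
    print(ph,s,np.round(proj("side",[f,f+ax*.02,f+ax*.1,f+ax*.115,f+ax*.138,f+ax*.202])).tolist())
for y in range(285,360,3): print(y,"".join("#" if v else "." for v in m[y,335:420]))
E
```

```text
[[358, 290, 1, 1, 1], [349, 302, 33, 28, 530], [343, 327, 24, 19, 107]] [[358.0, 290.0], [366.2, 317.1], [352.0, 339.5]]
65 0 [[335.0, 308.0], [339.0, 307.0], [355.0, 302.0], [358.0, 301.0], [364.0, 299.0], [382.0, 294.0]]
65 0.02 [[332.0, 309.0], [335.0, 308.0], [351.0, 304.0], [354.0, 303.0], [359.0, 301.0], [376.0, 296.0]]
75 0 [[344.0, 319.0], [347.0, 317.0], [359.0, 307.0], [361.0, 304.0], [365.0, 301.0], [378.0, 290.0]]
75 0.02 [[342.0, 321.0], [344.0, 319.0], [356.0, 309.0], [358.0, 307.0], [362.0, 304.0], [374.0, 294.0]]
85 0 [[354.0, 329.0], [356.0, 326.0], [363.0, 311.0], [364.0, 308.0], [367.0, 302.0], [375.0, 286.0]]
85 0.02 [[353.0, 333.0], [354.0, 329.0], [361.0, 315.0], [362.0, 312.0], [365.0, 307.0], [372.0, 292.0]]
90 0 [[359.0, 334.0], [360.0, 330.0], [365.0, 313.0], [366.0, 309.0], [368.0, 303.0], [373.0, 285.0]]
90 0.02 [[358.0, 338.0], [359.0, 334.0], [364.0, 318.0], [365.0, 314.0], [366.0, 308.0], [371.0, 291.0]]
95 0 [[365.0, 339.0], [365.0, 335.0], [367.0, 315.0], [368.0, 310.0], [368.0, 304.0], [371.0, 283.0]]
95 0.02 [[364.0, 344.0], [365.0, 339.0], [367.0, 
[... 1605 characters left out ...]
......................................................................
339 ..........#######....................................................................
342 ..............################.......................................................
345 ....................#................................................................
348 .....................................................................................
351 .....................................................................................
354 .....................................................................................
357 .....................................................................................
```

step_arm --linear '[[0,0,-0.8],[0,0,-1.6],[0,0,-2.4],[0,0,-2.8],[0,0,-3.2],[0,0,-3.2]]' --twist '[[0,0,0],[0,0,0],[0,0,0],[0,0,0],[0,0,0],[0,0,0]]'

```text
t: 8.5
eef_pos: [0.6271, 0.2133, 0.3351]
tool_rot: [0.298, 0.939, 0.052, -0.166]
ft_force: [-0.4, 0.4, -2.1]
opening: 0.0278
grasp_force: 3.1
```

step_arm --linear '[[0,0,-0.2],[0,0,-0.4],[0,0,-0.6],[0,0,-0.6]]' --twist '[[0,0,0],[0,0,0],[0,0,0],[0,0,0]]'

```text
t: 8.9
eef_pos: [0.6272, 0.2131, 0.3295]
tool_rot: [0.298, 0.939, 0.052, -0.166]
ft_force: [-0.1, -0.3, -1.9]
opening: 0.0275
grasp_force: 3.1
```

```bash
python3 - <<'E'
from fit import *
o=r.observe();M=R.from_quat(o["tool_rot"]).as_matrix();n=np.array(o["eef_pos"])+.167*M[:,2];print(n,o["ft_force"])
m,im=amber("side",(330,420,270,400))
k,l,st,c=cv2.connectedComponentsWithStats(m);print(st[1:].tolist())
f=np.array([n[0],n[1],0]);print(np.round(proj("side",[f+[0,0,h] for h in(0,.1,.115,.202)])).tolist())
for y in range(285,370,3): print(y,"".join("#" if v else "." for v in m[y,335:420]))
E
```

```text
[0.58029703 0.24593136 0.1725973 ] [-0.05843109 -0.31826272 -1.90801686]
[[355, 306, 1, 1, 1], [348, 314, 31, 25, 452], [341, 336, 23, 17, 89]]
[[357.0, 345.0], [362.0, 325.0], [363.0, 322.0], [369.0, 301.0]]
285 .....................................................................................
288 .....................................................................................
291 .....................................................................................
294 .....................................................................................
297 .....................................................................................
300 .....................................................................................
303 .....................................................................................
306 ....................#................................................................
309 .....................................................................................
312 .............................................................................
[... 1018 characters left out ...]
####........##........................................................
351 ...............##########............................................................
354 .....................................................................................
357 .....................................................................................
360 .....................................................................................
363 .....................................................................................
366 .....................................................................................
369 .....................................................................................
```

step_arm --linear '[[0,0,-0.2],[0,0,-0.4],[0,0,-0.4]]' --twist '[[0,0,0],[0,0,0],[0,0,0]]'

```text
t: 9.25
eef_pos: [0.6271, 0.2131, 0.3254]
tool_rot: [0.298, 0.939, 0.052, -0.166]
ft_force: [0.0, -0.2, -1.7]
opening: 0.0279
grasp_force: 3.1
```

step_arm --linear '[[0,0,-0.2],[0,0,-0.4],[0,0,-0.4]]' --twist '[[0,0,0],[0,0,0],[0,0,0]]'

```text
t: 9.55
eef_pos: [0.6271, 0.2131, 0.3214]
tool_rot: [0.298, 0.939, 0.052, -0.166]
ft_force: [0.3, -0.2, -1.1]
opening: 0.028
grasp_force: 3.1
```

step_arm --linear '[[0,0,-0.2],[0,0,-0.4],[0,0,-0.4]]' --twist '[[0,0,0],[0,0,0],[0,0,0]]'

```text
t: 9.85
eef_pos: [0.6272, 0.2133, 0.3177]
tool_rot: [0.298, 0.939, 0.052, -0.166]
ft_force: [-0.4, -0.0, -1.6]
opening: 0.0278
grasp_force: 3.0
```

step_arm --linear '[[0,0,-0.2],[0,0,-0.4],[0,0,-0.4]]' --twist '[[0,0,0],[0,0,0],[0,0,0]]'

```text
t: 10.15
eef_pos: [0.6274, 0.2135, 0.3142]
tool_rot: [0.298, 0.939, 0.053, -0.166]
ft_force: [0.7, -0.7, 4.3]
opening: 0.028
grasp_force: 4.0
```

```bash
python3 - <<'E'
from fit import *
o=r.observe();M=R.from_quat(o["tool_rot"]).as_matrix();n=np.array(o["eef_pos"])+.167*M[:,2];print(n,o["ft_force"])
im=r.get_image("side");t=r.get_image("top")
f=np.array([n[0],n[1],0])
A=cv2.resize(im[240:390,280:450],None,fx=3.4,fy=3.4,interpolation=cv2.INTER_CUBIC)
for c,R_,h in((f,.028,0),(f,.028,.115),(f,.0165,.202)): draw(A,"side",circ(c,R_,h),(0,255,0),np.array([280,240]),3.4)
cv2.imwrite("pics/low.png",A)
E
```

```text
[0.58068747 0.24639029 0.15728208] [ 0.69917502 -0.68099279  4.32529778]
```

View pics/low.png

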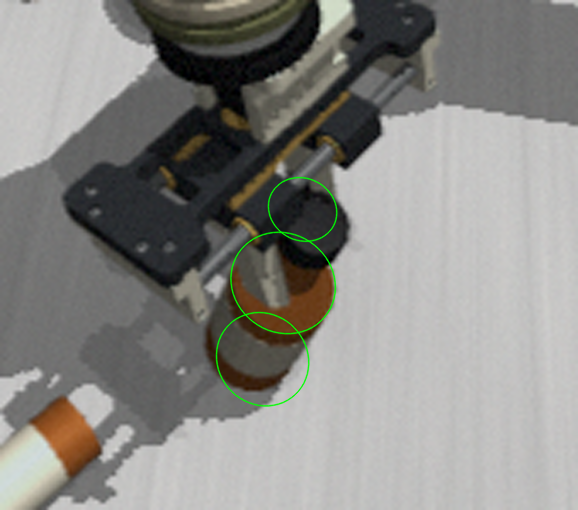

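step_arm --linear '[[0,0,0.4],[0,0,0.4],[0,0,-0.2],[0,0,-0.4],[0,0,-0.4],[0,0,-0.7],[0,0,-0.9],[0,0,-0.9]]' --twist '[[0,0,0],[0,0,0],[3,4.3,0],[4,5.7,0],[4,5.7,0],[4,5.7,0],[4,5.7,0],[4,5.7,0]]' --force 8

```text
t: 11.05
eef_pos: [0.627, 0.2135, 0.3047]
tool_rot: [0.294, 0.927, 0.07, -0.222]
ft_force: [0.6, -0.8, -2.3]
opening: 0.0276
grasp_force: 8.0
```

```bash
python3 - <<'E'
from fit import *
o=r.observe();M=R.from_quat(o["tool_rot"]).as_matrix();n=np.array(o["eef_pos"])+.167*M[:,2];print(n,o["ft_force"],o["wrist_torque"])
m,im=amber("side",(330,420,270,400))
for y in range(285,370,3): print(y,"".join("#" if v else "." for v in m[y,335:420]))
g=cv2.inRange(im,(0,0,0),(45,45,45))
f=np.array([n[0],n[1],0]);print(np.round(proj("side",[f+[0,0,h] for h in(0,.1,.115,.202)])).tolist())
for y in range(280,325,3): print(y,"".join("#" if v else "." for v in g[y,335:420]))
E
```

```text
[0.56499419 0.25686869 0.15579891] [ 0.61849555 -0.84918928 -2.31166456] [-0.3836598  -0.67768969  0.01786272]
285 ..........................................#..........................................
288 ....#................................................................................
291 .....................................................................................
294 .....................................................................................
297 .....................................................................................
300 .....................................................................................
303 .....................................................................................
306 .....................................................................................
309 .....................................................................................
312 .....................................................................................
315 .....................................................................................
[... 2335 characters left out ...]
##.......#.#..###..#########..........................................
304 ...####.#######......##..###...##################....................................
307 ##.##.################......########################.................................
310 .###.###.....#####......##############################...............................
313 #.###...#.................######...###################...............................
316 ..##..####...............####.....####################...............................
319 #..#####..........................########.#.#..#####................................
322 ####................................###############..................................
```

step_arm --linear '[[0,0,-0.2],[0,0,-0.2],[0,0,-0.2]]' --twist '[[0,0,0],[0,0,0],[0,0,0]]' --force 3

```text
t: 11.4
eef_pos: [0.627, 0.2138, 0.3036]
tool_rot: [0.294, 0.927, 0.07, -0.223]
ft_force: [-1.1, -0.0, 5.5]
opening: 0.028
grasp_force: 4.2
```

step_arm --linear '[[0,0,-0.2],[0,0,-0.2],[0,0,-0.2]]' --twist '[[0,0,0],[0,0,0],[0,0,0]]'

```text
t: 11.7
eef_pos: [0.6269, 0.2139, 0.3021]
tool_rot: [0.294, 0.927, 0.07, -0.223]
ft_force: [-1.9, -0.6, 9.6]
opening: 0.0291
grasp_force: 4.8
```

step_arm --linear '[[0,0,0.2],[0,0,0.2],[0,0,0.2]]' --twist '[[0,0,0],[0,0,0],[0,0,0]]'

```text
t: 12.0
eef_pos: [0.6271, 0.2134, 0.3031]
tool_rot: [0.294, 0.927, 0.07, -0.223]
ft_force: [-0.8, -0.4, 3.1]
opening: 0.0282
grasp_force: 3.5
```

step_arm --linear '[[0,0,0],[0,0,0],[0,0,0],[0,0,0],[0,0,0],[0,0,0],[0,0,0],[0,0,0]]' --twist '[[0,0,0],[0,0,0],[0,0,0],[0,0,0],[0,0,0],[0,0,0],[0,0,0],[0,0,0]]' --gripper 0.5

```text
t: 12.8
eef_pos: [0.6272, 0.2132, 0.3027]
tool_rot: [0.294, 0.927, 0.07, -0.223]
ft_force: [0.5, -0.6, 0.4]
opening: 0.0696
grasp_force: 0.0
```

```bash
python3 - <<'E'
from fit import *
m,im=amber("side",(330,420,270,400))
for y in range(315,375,3): print(y,"".join("#" if v else "." for v in m[y,335:420]))
g=cv2.inRange(im,(0,0,0),(45,45,45))
for y in range(286,325,3): print(y,"".join("#" if v else "." for v in g[y,335:420]))
E
```

```text
315 .....................................................................................
318 .....................................................................................
321 .............................######..................................................
324 ..........................############...............................................
327 .........................###########################.................................
330 ...........................##########################................................
333 ............................##########################...............................
336 .............................#########################...............................
339 ..............................#######################................................
342 ...............................#####################.................................
345 ................................##################...................................
348 ..............................##################.....................................
351 ................
[... 1169 characters left out ...]
##...............................####.................................
304 .##.###..#####.............................###########...............................
307 ###.#.#####.........##.#..............################...............................
310 #.#.####.......######.#..##.........###################..............................
313 ##.###......#####.#...######........####################.............................
316 #.##..####.#.###...##########......######.#############.#............................
319 #.#######....#..###########........#######.#.....#####...............................
322 ####............########...........##################................................
```

step_arm --linear '[[0,0,0],[1.1,-0.8,2.7],[2.2,-1.6,5.4],[3.7,-2.6,9],[5.2,-3.6,12.6],[6,-5,16],[6,-10,16],[6,-15,16],[6,-20,16],[6,-20,16]]' --twist '[[0,0,0],[0,0,0],[0,0,0],[0,0,0],[0,0,0],[-5,-7,0],[-9,-13,0],[-13,-19,0],[-15.5,-22,0],[-15.5,-22,0]]' --gripper 1

```text
t: 13.85
eef_pos: [0.6871, 0.0054, 0.4628]
tool_rot: [0.306, 0.952, -0.003, 0.001]
ft_force: [-0.2, -0.8, -0.4]
opening: 0.0928
grasp_force: 0.0
```

```bash
python3 - <<'E'
from fit import *
a=r.get_image("side");b=r.get_image("top");cv2.imwrite("pics/a.png",a);cv2.imwrite("pics/b.png",b)
f=np.array([.567,.2555,0])
p=proj("top",[f])[0].astype(int);q=proj("side",[f])[0].astype(int);print(p,q)
to=np.array([p[0]-60,p[1]-60]);so=np.array([q[0]-55,q[1]-90])
A=cv2.resize(b[to[1]:to[1]+120,to[0]:to[0]+120],None,fx=3.3,fy=3.3,interpolation=cv2.INTER_CUBIC)
B=cv2.resize(a[so[1]:so[1]+120,so[0]:so[0]+120],None,fx=3.3,fy=3.3,interpolation=cv2.INTER_CUBIC)
for rr,h in((.028,0),(.028,.115),(.0165,.202)):
    draw(A,"top",circ(f,rr,h),(0,255,0),to,3.3);draw(B,"side",circ(f,rr,h),(0,255,0),so,3.3)
cv2.imwrite("pics/stand.png",np.hstack([A,B]));print(A.shape)
E
```

```text
[197 244] [362 350]
(396, 396, 3)
```

View pics/stand.png

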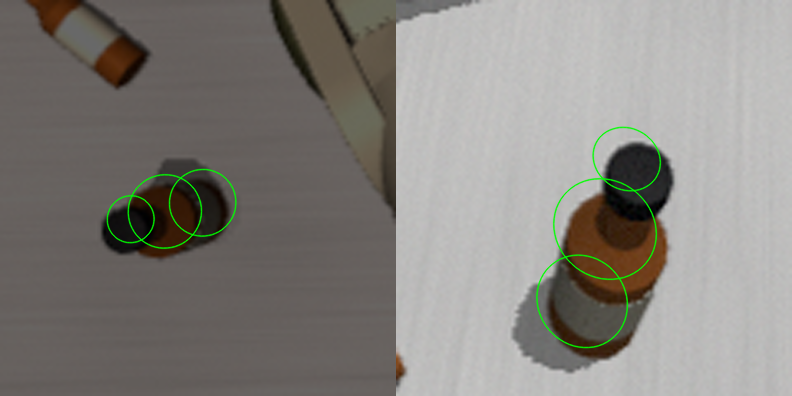

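step_arm --linear '[[-2,4,0],[-4,8,0],[-6,12,0],[-8,16,0],[-10,20,0],[-12.7,25.7,0],[-12.7,25.7,0],[-12.7,25.7,0],[-12.7,25.7,0],[-12.7,25.7,0]]' --twist '[[0,0,-8],[0,0,-16],[0,0,-24],[0,0,-32],[0,0,-40],[0,0,-48],[0,0,-54.8],[0,0,-54.8],[0,0,-54.8],[0,0,-54.8]]'

```text
t: 14.95
eef_pos: [0.5609, 0.2692, 0.4624]
tool_rot: [0.707, 0.708, -0.0, -0.001]
ft_force: [0.3, 0.7, -1.5]
opening: 0.0932
grasp_force: 0.0
```

```bash
python3 - <<'E'
from fit import *
a=cv2.imread("pics/a.png");b=cv2.imread("pics/b.png")
# cap fit: silhouette of the cap cylinder (z .180-.202) vs dark mask, both views
def mask(im,th,n):
    m=cv2.inRange(im,(0,0,0),(th,)*3);o=np.zeros_like(m);p=proj(n,[[.56,.262,.19]])[0].astype(int);o[p[1]-14:p[1]+14,p[0]-14:p[0]+14]=m[p[1]-14:p[1]+14,p[0]-14:p[0]+14];return o>0
T,S=mask(b,30,"top"),mask(a,60,"side");print(T.sum(),S.sum())
def iou(c,n,m):
    h=cv2.convexHull(np.r_[proj(n,circ(c,.0165,.18)),proj(n,circ(c,.0165,.202))].astype(np.float32))
    o=np.zeros((400*8,640*8),np.uint8) if 0 else np.zeros((400,640),np.uint8);cv2.fillPoly(o,[np.round(h*16).astype(np.int32)],1,cv2.LINE_8,4);o=o>0
    return (o&m).sum()/(o|m).sum()
for k,nm in((("top",T),"top"),(("side",S),"side")):
    res=sorted([(iou((x,y),*k),x,y) for x in np.arange(.545,.576,.0015) for y in np.arange(.247,.278,.0015)])[::-1][:12]
    print(nm,res[0][0],np.mean([q[1:] for q in res],0))
o=r.observe();print(o["eef_pos"],R.from_quat(o["tool_rot"]).as_matrix().round(4).tolist())
E
```

```text
213 429
top 0.847457627118644 [0.560125 0.256375]
side 0.83640081799591 [0.56075 0.26425]
[0.56088781 0.26916292 0.46240337] [[-0.0012, 1.0, -0.0014], [1.0, 0.0012, 0.0007], [0.0007, -0.0014, -1.0]]
```

step_arm --linear '[[0,-0.8,-3],[0,-0.8,-6],[0,-0.8,-9],[0,-0.8,-11],[0,-0.8,-13.6],[0,-0.8,-13.6],[0,-0.8,-13.6],[0,-0.8,-13.6]]' --twist '[[0,0,0],[0,0,0],[0,0,0],[0,0,0],[0,0,0],[0,0,0],[0,0,0],[0,0,0]]'

```text
t: 15.75
eef_pos: [0.5609, 0.2619, 0.328]
tool_rot: [0.707, 0.707, 0.001, -0.001]
ft_force: [-0.5, -1.2, 0.2]
opening: 0.0931
grasp_force: 0.0
```

step_arm --linear '[[0,0,0],[0,0,0],[0,0,0],[0,0,0],[0,0,0],[0,0,0],[0,0,0],[0,0,0],[0,0,0],[0,0,0]]' --twist '[[0,0,0],[0,0,0],[0,0,0],[0,0,0],[0,0,0],[0,0,0],[0,0,0],[0,0,0],[0,0,0],[0,0,0]]' --gripper -1 --force 8

```text
t: 16.75
eef_pos: [0.5601, 0.2622, 0.3266]
tool_rot: [0.707, 0.707, 0.0, -0.001]
ft_force: [-1.5, 0.1, -0.9]
opening: 0.0331
grasp_force: 8.0
```

step_arm --linear '[[0,0,0],[0,0,0],[0,0,0]]' --twist '[[0,0,0],[0,0,0],[0,0,0]]' --force 30

```text
t: 17.05
eef_pos: [0.5602, 0.2622, 0.3266]
tool_rot: [0.707, 0.707, 0.0, -0.001]
ft_force: [-0.6, 0.0, 0.5]
opening: 0.0326
grasp_force: 30.0
```

step_arm --linear '[[0,0,0.5],[0,0,1],[0,0,2],[0,-2,2],[0,-5,2],[0,-9,2],[0,-13,2],[0,-17,2],[0,-21,2],[0,-25,2],[0,-28,2],[0,-30,2]]' --twist '[[0,0,0],[0,0,0],[0,0,0],[0,0,0],[0,0,0],[0,0,0],[0,0,0],[0,0,0],[0,0,0],[0,0,0],[0,0,0],[0,0,0]]'

```text
t: 18.25
eef_pos: [0.5601, -0.0407, 0.3475]
tool_rot: [0.708, 0.706, -0.0, -0.0]
ft_force: [-1.1, 1.1, -2.5]
opening: 0.0324
grasp_force: 30.0
```

step_arm --linear '[[0,-2,0],[0,-5,0],[0,-9,0],[0,-13,0],[0,-16,0],[0,-17,0],[0,-17.7,0],[0,-17.7,0],[0,-17.7,0],[0,-17.7,0]]' --twist '[[0,0,0],[0,0,0],[0,0,0],[0,0,0],[0,0,0],[0,0,0],[0,0,0],[0,0,0],[0,0,0],[0,0,0]]'

```text
t: 19.25
eef_pos: [0.5603, -0.2134, 0.347]
tool_rot: [0.706, 0.708, 0.0, -0.001]
ft_force: [-2.4, -0.9, -0.1]
opening: 0.0326
grasp_force: 30.1
```

```bash
python3 - <<'E'
from fit import *
o=r.observe();n=np.array(o["eef_pos"]);print(n)
a=r.get_image("side");b=r.get_image("top");f=np.array([n[0],n[1],n[2]-.3066-.0])
f[2]=.02
so=np.array([310,110]);to=np.array([300,160])
A=cv2.resize(a[110:230,310:440],None,fx=3,fy=3,interpolation=cv2.INTER_CUBIC);B=cv2.resize(b[160:280,300:430],None,fx=3,fy=3,interpolation=cv2.INTER_CUBIC)
for im,nm,of in((A,"side",so),(B,"top",to)):
    for rr,h in((.028,0),(.028,.115),(.0165,.202)): draw(im,nm,circ(f,rr,h+.02),(0,255,0),of,3)
cv2.imwrite("pics/pre.png",np.hstack([A,B]))
E
```

```text
[ 0.56026114 -0.21341995  0.34700895]
```

View pics/pre.png

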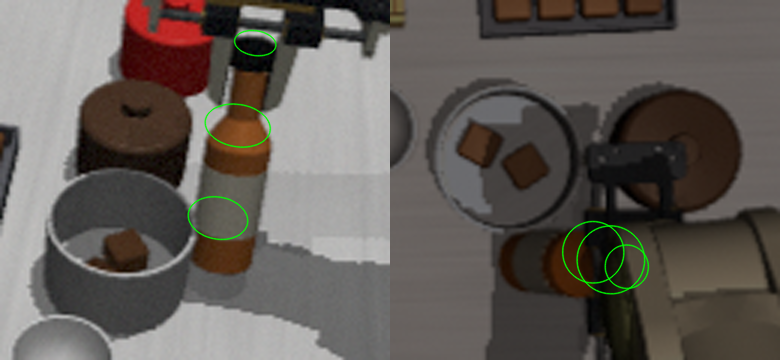

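```bash
python3 - <<'E'
from h import *
c=np.array([.5603,-.2134,.2114])
for th in range(0,31,5):
    t=np.radians(th);ax=np.array([0,-np.sin(t),np.cos(t)]);f=c-.191*ax;s=np.array([0,np.cos(t),np.sin(t)]);sh=f+ax*.115
    C=lambda q:np.array([q+.028*(np.cos(a)*s+np.sin(a)*np.array([1,0,0])) for a in np.linspace(0,6.28,90)])
    F=proj("side",C(f));T=proj("top",C(f));H=proj("side",C(sh));HT=proj("top",C(sh))
    print(th,f.round(3),"side foot bottom",(F[:,1].max()-110)*3, "x",(F[:,0].min()-310)*3,(F[:,0].max()-310)*3,"top foot left",(T[:,0].min()-300)*3+390,"rows",(T[:,1].min()-160)*3,(T[:,1].max()-160)*3,"sh bottom",(H[:,1].max()-110)*3,"top sh left",(HT[:,0].min()-300)*3+390)
E
```

```text
0 [ 0.56  -0.213  0.02 ] side foot bottom 237.66532316008616 x 186.7034587808173 246.2531646181967 top foot left 561.2147036433594 rows 220.0079457926012 281.510033611787 sh bottom 145.27912597629683 top sh left 575.6368727362062
5 [ 0.56  -0.197  0.021] side foot bottom 248.35146857419963 x 185.39560750989318 245.54720205083896 top foot left 543.4386566253652 rows 220.4781548775162 282.0291125691207 sh bottom 148.06142640808005 top sh left 568.1313993841179
10 [ 0.56  -0.18   0.023] side foot bottom 257.99411336078583 x 184.26883213576468 245.10461700760112 top foot left 526.0629637632449 rows 220.99723285197638 282.66988195568786 sh bottom 150.18093379037 top sh left 560.9772337142379
15 [ 0.56  -0.164  0.027] side foot bottom 266.5078779808406 x 183.32173359115365 244.95327984429548 top foot left 509.16477497632934 rows 221.56330479557838 283.43039896790816 sh bottom 151.6456145297452 top sh left 554.2216654663398
20 [ 0.56  -0.148  0.032] side foot bottom 273.8127928124043 x 182.56776098559249 245.0816452433229 top foot left 492.82340049330946 rows 222.1744301999092 284.3086022746386 sh bottom 152.41997693443383 top sh left 547.9110443479358
25 [ 0.56  -0.133  0.038] side foot bottom 279.8038851396494 x 182.03115747956383 245.501263923318 top foot left 477.1208118760462 rows 222.82857697068656 285.3148198140816 sh bottom 152.52840040978782 top sh left 542.090595416438
30 [ 0.56  -0.118  0.046] side foot bottom 284.40758190655254 x 181.72510019184472 246.22334631222543 top foot left 462.14207452412194 rows 223.52359149421633 286.4340372703105 sh bottom 152.02016510467826 top sh left 536.804193414769
```

step_arm --linear '[[0,0.6,0],[0,1.2,0],[0,1.8,0],[0,2.4,0],[0,3,0],[0,3.6,0],[0,4.1,0],[0,4.1,-0.6],[0,4.1,-1.2],[0,4.1,-1.8],[0,4.1,-1.8],[0,4.1,-1.8]]' --twist '[[-2.5,-0.3,0],[-5,-0.6,0],[-7.5,-0.9,0],[-10,-1.2,0],[-12.5,-1.5,0],[-15,-1.8,0],[-17.5,-2.2,0],[-17.5,-2.2,0],[-17.5,-2.2,0],[-17.5,-2.2,0],[-17.5,-2.2,0],[-17.5,-2.2,0]]' --force 50

```text
t: 20.55
eef_pos: [0.5601, -0.1742, 0.3283]
tool_rot: [0.699, 0.699, -0.094, 0.12]
ft_force: [-0.6, 0.5, -2.8]
opening: 0.032
grasp_force: 49.9
```

```bash
python3 - <<'E'
from fit import *
o=r.observe();n=np.array(o["eef_pos"]);M=R.from_quat(o["tool_rot"]).as_matrix();c=n+M[:,2]*.1356;print(c,M[:,2],o["ft_force"],o["opening"])
a=r.get_image("side");b=r.get_image("top");cv2.imwrite("pics/a2.png",a);cv2.imwrite("pics/b2.png",b)
hs=cv2.cvtColor(a,cv2.COLOR_BGR2HSV);m=cv2.inRange(hs,(5,120,40),(18,255,255))[130:230,360:420]
for y in range(0,100,2): print(y+130,"".join("#" if v else "." for v in m[y]))
f=np.array([c[0],c[1],0]);z=c[2]-.191
for h in(0,.115): 
  F=proj("side",circ(f,.028,z+h));print(h,F.min(0),F.max(0))
E
```

```text
[ 0.56498278 -0.21476204  0.19901582] [ 0.03597509 -0.29884289 -0.95362399] [-0.58252321  0.48019004 -2.81798676] 0.031979513974826755
130 ............................................................
132 ............................................................
134 .......#....................................................
136 ............................................................
138 ####.....................####....#..........................
140 .#######.................##########.........................
142 .#.####.###.............###########.........................
144 #####.####..............##########..........................
146 ..##.##.#.##...........##########...........................
148 ####.########........###########............................
150 #...##..##.##......##############...........................
152 .####.#######....#################..........................
154 .#.#####.#.##...###################.........................
156 #.###.#.###.....####################........................
158 #...##.........#####################...............
[... 1704 characters left out ...]
............................................................
214 ............................................................
216 ............................................................
218 ............................................................
220 ............................................................
222 ............................................................
224 ............................................................
226 ............................................................
228 ............................................................
0 [370.08865974 177.46372509] [389.72508098 191.63300277]
0.115 [375.50462421 147.11318686] [396.95170495 161.41590132]
```

step_arm --linear '[[0,0,-0.2],[0,0,-0.4],[0,0,-0.6],[0,0,-0.6]]' --twist '[[0,0,0],[0,0,0],[0,0,0],[0,0,0]]'

```text
t: 21.05
eef_pos: [0.5601, -0.1738, 0.3224]
tool_rot: [0.699, 0.699, -0.094, 0.12]
ft_force: [-0.0, -0.1, -2.5]
opening: 0.0319
grasp_force: 49.9
```

step_arm --linear '[[0,0,-0.2],[0,0,-0.2]]' --twist '[[0,0,0],[0,0,0]]' --force 8

```text
t: 21.25
eef_pos: [0.5608, -0.1737, 0.3216]
tool_rot: [0.699, 0.699, -0.093, 0.121]
ft_force: [-0.1, 0.5, 4.7]
opening: 0.0329
grasp_force: 8.0
```

step_arm --linear '[[0,0,0],[0,0,0],[0,0,0],[0,0,0],[0,0,0],[0,0,0],[0,0,0],[0,0,0],[0,0,0]]' --twist '[[0,0,0],[0,0,0],[0,0,0],[0,0,0],[0,0,0],[0,0,0],[0,0,0],[0,0,0],[0,0,0]]' --gripper 1

```text
t: 22.15
eef_pos: [0.5602, -0.1738, 0.3207]
tool_rot: [0.699, 0.699, -0.094, 0.12]
ft_force: [0.2, -0.7, 0.9]
opening: 0.0927
grasp_force: 0.0
```

step_arm --linear '[[0,0.7,2.2],[-0.2,1.5,5],[-0.4,2.4,8],[-0.4,3.8,12],[-0.4,7,13],[-0.4,12,13],[-0.4,17,13],[-0.4,22,13],[-0.4,25,13],[-0.4,25,13]]' --twist '[[0,0,0],[0,0,0],[0,0,0],[0,0,0],[4,0.5,0],[8,1,0],[12,1.5,0],[17.5,2.2,0],[17.5,2.2,0],[17.5,2.2,0]]'

```text
t: 23.15
eef_pos: [0.5558, 0.0806, 0.451]
tool_rot: [0.705, 0.709, 0.001, -0.001]
ft_force: [0.2, -1.0, 0.5]
opening: 0.0934
grasp_force: 0.0
```

```bash
cat > meas.py <<'E'
from fit import *
from scipy.optimize import minimize
def fitstand(a,b,x0):
    # silhouettes of amber body+label+cap vs model of upright bottle; here: amber shoulder/neck band and foot band via IoU of amber parts
    out={}
    for n,im in(("top",b),("side",a)):
        hs=cv2.cvtColor(im,cv2.COLOR_BGR2HSV);m=cv2.inRange(hs,(4,150,40),(18,255,255))>0
        p=proj(n,[[*x0,.1]])[0];u,v=np.meshgrid(np.arange(640),np.arange(400))
        near=(abs(u-p[0])<32)&(abs(v-p[1])<45)
        out[n]=(m&near)
    return out
E
python3 - <<'E'
from meas import *
a=r.get_image("side");b=r.get_image("top");cv2.imwrite("pics/a3.png",a);cv2.imwrite("pics/b3.png",b)
f=np.array([.565,-.2148,0]);A=cv2.resize(a[100:220,320:450],None,fx=3,fy=3,interpolation=cv2.INTER_CUBIC);B=cv2.resize(b[160:280,300:430],None,fx=3,fy=3,interpolation=cv2.INTER_CUBIC)
for im,nm,of in((A,"side",np.array([320,100])),(B,"top",np.array([300,160]))):
    for rr,h in((.028,0),(.028,.115),(.0165,.202)): draw(im,nm,circ(f,rr,h),(0,255,0),of,3)
    for c,R_,h in(((.648,-.133),.065,.08),((.651,-.2855),.055,.07)): draw(im,nm,circ(c,R_,h),(255,255,0),of,3)
cv2.imwrite("pics/st2.png",np.hstack([A,B]));print(r.observe()["eef_pos"],r.observe()["tool_rot"])
E
```

```text
[0.5560974  0.07636308 0.45059519] [ 7.06644772e-01  7.07568143e-01 -1.54927376e-04 -6.81898833e-04]
```

View pics/st2.png

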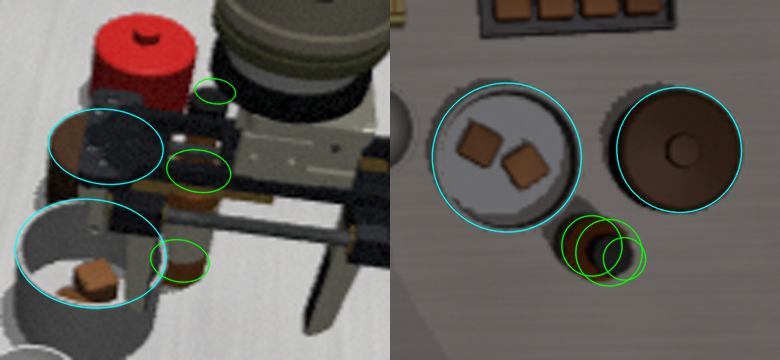

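step_arm --linear '[[0,5,0],[0,10,0],[0,15,0],[0,20,0],[0,25,0],[0,25,0]]' --twist '[[0,0,0],[0,0,0],[0,0,0],[0,0,0],[0,0,0],[0,0,0]]'

```text
t: 23.85
eef_pos: [0.5548, 0.332, 0.4506]
tool_rot: [0.705, 0.709, 0.001, -0.002]
ft_force: [-0.4, 0.3, -0.4]
opening: 0.0926
grasp_force: 0.0
```

```bash
cat > cap.py <<'E'
from meas import *
# upright-bottle fit: amber mask vs predicted amber zones unknown -> use cap (dark) and amber centroid columns
def sil(n,c,tilt=(0,0)):
    pts=[]
    ax=np.array([tilt[0],tilt[1],1.]);ax/=np.linalg.norm(ax);o=np.zeros((400,640),np.uint8)
    pr=[(0,28),(.115,28),(.138,14),(.18,14),(.18,16.5),(.202,16.5)]
    u=np.cross(ax,[1,0,0]);u/=np.linalg.norm(u);w=np.cross(ax,u);A=np.linspace(0,2*np.pi,40)
    R_=[proj(n,np.array([np.r_[c,0]+ax*l+s/1e3*(np.cos(t)*u+np.sin(t)*w) for t in A])) for l,s in pr]
    for i in range(len(pr)-1):
        h=cv2.convexHull(np.r_[R_[i],R_[i+1]].astype(np.float32));cv2.fillPoly(o,[np.round(h*16).astype(np.int32)],255,cv2.LINE_8,4)
    return o>0
def fit(n,im,x0,show=False):
    hs=cv2.cvtColor(im,cv2.COLOR_BGR2HSV)
    am=cv2.inRange(hs,(3,130,25),(20,255,255))>0
    dk=(im.max(2)<(60 if n=="side" else 30))
    win=cv2.dilate(sil(n,x0).astype(np.uint8),np.ones((17,17)))>0
    fg=(am|dk)&win
    best=[]
    for x in np.arange(x0[0]-.016,x0[0]+.0161,.002):
        for y in np.arange(x0[1]-.02,x0[1]+.0201,.002):
            s=sil(n,np.array([x,y]));best.append(((fg&s).sum()-1.0*(fg&~s).sum()-.3*(s&~fg).sum(),x,y))
    best.sort(reverse=True);return fg,best
E
python3 - <<'E'
from cap import *
a=r.get_image("side");b=r.get_image("top");cv2.imwrite("pics/a3.png",a);cv2.imwrite("pics/b3.png",b);print(r.observe()["eef_pos"])
x0=np.array([.567,-.207])
for n,im in(("side",a),("top",b)):
    fg,best=fit(n,im,x0);print(n,best[0],np.mean([q[1:] for q in best[:15]],0))
    v,u=np.where(fg)
    for y in range(v.min(),v.max()+1,2): print(y,"".join("#" if q else "." for q in fg[y,u.min():u.max()+1]))
    print(u.min())
E
```

```text
[0.55641153 0.32600976 0.45010888]
side (np.float64(-236.59999999999997), np.float64(0.583), np.float64(-0.18699999999999994)) [ 0.58166667 -0.1938    ]
120 ................#.....................
122 ......................................
124 ......................................
126 ......................................
128 ......................................
130 ......................................
132 ...........#..........................
134 ......................................
136 ......................................
138 ......................................
140 ......................................
142 ......................................
144 ......................................
146 ......................................
148 ......................................
150 ......................................
152 ......................................
154 ......................................
156 ......................................
158 ...#..##..............................
160 .########.............................
162 .########.............................
1
[... 978 characters left out ...]
.......##.....................####....
227 .........##.........................####..
229 ........#................................#
231 .....##...................................
233 ..#.........###############...............
235 ..........####################............
237 ..........######################..........
239 .........########################.........
241 .........########################.........
243 .........################..#######........
245 ..........#############.#..#.#####........
247 .............##########.#.#.######........
249 ..............##################..........
251 .................############.............
253 .....................#####................
346
```

step_arm --linear '[[0,-5,0],[0,-10,0],[0.5,-15,0],[1,-20,0],[1.1,-25,0],[1.1,-30,0],[1.1,-35,0],[1.1,-40,0],[1.1,-45,0],[1.1,-50,0],[1.1,-53,0],[1.1,-53,0]]' --twist '[[0,0,0],[0,0,0],[0,0,0],[0,0,0],[0,0,0],[0,0,0],[0,0,0],[0,0,0],[0,0,0],[0,0,0],[0,0,0],[0,0,0]]'

```text
t: 25.15
eef_pos: [0.5646, -0.2122, 0.4502]
tool_rot: [0.711, 0.703, -0.002, -0.0]
ft_force: [-0.8, -0.6, -0.6]
opening: 0.0928
grasp_force: 0.0
```

step_arm --linear '[[0,0,0],[0,0,0]]' --twist '[[0,0,0],[0,0,0]]'

```text
t: 25.35
eef_pos: [0.5665, -0.2039, 0.4508]
tool_rot: [0.707, 0.707, 0.0, -0.001]
ft_force: [0.5, -0.6, -0.9]
opening: 0.0932
grasp_force: 0.0
```

```bash
python3 - <<'E'
from cap import *
a=cv2.imread("pics/a3.png")
for f in((.567,-.204),(.565,-.21),(.571,-.204)):
    F=proj("side",circ(f,.028,0));print(f,F.min(0),F.max(0))
o=r.observe();print(o["eef_pos"],o["tool_rot"])
E
```

```text
(0.567, -0.204) [368.72093916 181.89517714] [388.36637845 196.23207402]
(0.565, -0.21) [369.59751694 180.53829038] [389.1761872  194.77563593]
(0.571, -0.204) [367.32678297 181.70558936] [386.9607331  196.02999516]
[ 0.56649909 -0.20385818  0.45084027] [ 7.07287167e-01  7.06925756e-01  8.69158378e-05 -9.12225488e-04]
```

step_arm --linear '[[0,-0.1,-3],[0,-0.1,-6],[0,-0.1,-9],[0,-0.1,-11],[0,-0.1,-12.5],[0,-0.1,-12.5],[0,-0.1,-12.5]]' --twist '[[0,0,0],[0,0,0],[0,0,0],[0,0,0],[0,0,0],[0,0,0],[0,0,0]]'

```text
t: 26.05
eef_pos: [0.5675, -0.2043, 0.3263]
tool_rot: [0.707, 0.707, 0.0, -0.001]
ft_force: [-0.4, -0.1, 0.2]
opening: 0.093
grasp_force: 0.0
```

step_arm --linear '[[0,0,0],[0,0,0],[0,0,0],[0,0,0],[0,0,0],[0,0,0],[0,0,0],[0,0,0],[0,0,0],[0,0,0]]' --twist '[[0,0,0],[0,0,0],[0,0,0],[0,0,0],[0,0,0],[0,0,0],[0,0,0],[0,0,0],[0,0,0],[0,0,0]]' --gripper -1 --force 12

```text
t: 27.05
eef_pos: [0.5673, -0.2047, 0.3257]
tool_rot: [0.707, 0.707, 0.0, -0.001]
ft_force: [0.8, 0.5, -0.1]
opening: 0.0329
grasp_force: 12.0
```

step_arm --linear '[[0.4,-0.2,0],[0.8,-0.4,0],[1.2,-0.6,0],[1.6,-0.8,0],[2,-1,0],[2.4,-1.1,0],[2.4,-1.1,0],[2.4,-1.1,0]]' --twist '[[0,0,0],[0,0,0],[0,0,0],[0,0,0],[0,0,0],[0,0,0],[0,0,0],[0,0,0]]'

```text
t: 27.85
eef_pos: [0.5903, -0.2159, 0.3258]
tool_rot: [0.707, 0.707, -0.001, -0.002]
ft_force: [-7.8, 0.7, 9.8]
opening: 0.0364
grasp_force: 14.2
```

```bash
python3 - <<'E'
from h import *
o=r.observe();print(o["eef_pos"],np.round(o["ft_force"],2),np.round(o["wrist_torque"],3))
b=r.get_image("top");a=r.get_image("side")
hs=cv2.cvtColor(a,cv2.COLOR_BGR2HSV);m=cv2.inRange(hs,(4,110,25),(20,255,255))[120:200,345:420]
for y in range(0,80,2): print(y+120,"".join("#" if v else "." for v in m[y]))
n=o["eef_pos"]
for h in(0,.115): F=proj("side",circ(n,.028,h));print(F.min(0),F.max(0))
E
```

```text
[ 0.59034706 -0.2159275   0.32576356] [-7.79  0.67  9.77] [ 0.294  2.377 -0.012]
120 ...........................................................................
122 ..........##.#.............................................................
124 .............................#.............................................
126 ...........................................................................
128 .....................#.....................................................
130 .............#.............................................................
132 ..........#................................................................
134 ......#.......#............................................................
136 .......####.#..............................................................
138 ...################...........##.....###...................................
140 #####################......#..##########...................................
142 ####################..........##########...................................
144 ####################..........##########...............
[... 1592 characters left out ...]
............................
186 ...............................############................................
188 ...########....................############................................
190 ############...................###########.................................
192 ##############................##########...................................
194 ##############...................##........................................
196 .#############.............................................................
198 ##############.............................................................
[361.01737148 177.93067506] [380.45334184 191.98736426]
[365.56194704 147.91229898] [386.7701776  162.10356255]
```

step_arm --linear '[[-0.6,0.3,0],[-1.2,0.6,0],[-1.8,0.9,0],[-2.4,1.1,0],[-2.4,1.1,0],[-2.4,1.1,0]]' --twist '[[0,0,0],[0,0,0],[0,0,0],[0,0,0],[0,0,0],[0,0,0]]'

```text
t: 28.55
eef_pos: [0.5673, -0.2048, 0.3258]
tool_rot: [0.707, 0.707, 0.0, -0.001]
ft_force: [-0.9, 0.2, -2.4]
opening: 0.0327
grasp_force: 12.0
```

step_arm --linear '[[0,0,0],[0,0,0],[0,0,0],[0,0,0.2],[0,0,0.4],[0,0,0.5],[0,0,0.5]]' --twist '[[0,0,0],[0,0,0],[0,0,0],[0,0,0],[0,0,0],[0,0,0],[0,0,0]]' --force 40

```text
t: 29.25
eef_pos: [0.5673, -0.2048, 0.331]
tool_rot: [0.707, 0.707, 0.0, -0.001]
ft_force: [0.9, -0.1, -2.9]
opening: 0.0324
grasp_force: 40.0
```

step_arm --linear '[[0.2,-0.1,0],[0.5,-0.2,0],[0.8,-0.4,0],[1.1,-0.6,0],[1.4,-0.8,0],[1.7,-1,0],[2,-1.1,0],[2.2,-1.1,0],[2.2,-1.1,0],[2.2,-1.1,0]]' --twist '[[0,0,0],[0,0,0],[0,0,0],[0,0,0],[0,0,0],[0,0,0],[0,0,0],[0,0,0],[0,0,0],[0,0,0]]'

```text
t: 30.25
eef_pos: [0.5892, -0.2156, 0.3307]
tool_rot: [0.707, 0.707, 0.0, -0.001]
ft_force: [0.0, -0.2, -2.9]
opening: 0.0324
grasp_force: 40.0
```

```bash
cat > look.py <<'E'
from h import *
def look(z):
    o=r.observe();n=np.array(o["eef_pos"]);print(n.round(4),np.round(o["ft_force"],2),np.round(o["wrist_torque"],3),o["opening"])
    a=r.get_image("side")
    hs=cv2.cvtColor(a,cv2.COLOR_BGR2HSV);m=cv2.inRange(hs,(4,110,25),(20,255,255))[136:200,360:410]
    for y in range(0,64,2): print(y+136,"".join("#" if v else "." for v in m[y]))
    for h in(0,.115): F=proj("side",circ(n,.028,h+z));print(F.min(0),F.max(0))
E
python3 -c "
from look import *
look(.005)"
```

```text
[ 0.5892 -0.2156  0.3307] [ 0.03 -0.22 -2.95] [-0.019 -0.081 -0.013] 0.03244784873992958
136 ...............###................................
138 ####...........###########........................
140 .######.......###########.........................
142 ######.........##########.........................
144 #######.......##########..........................
146 ########....############..........................
148 #########..##############.........................
150 ##########################........................
152 ####.######################.......................
154 ############################......................
156 ############################......................
158 ##..#.#####################.......................
160 .####.#####################.......................
162 .#......##################........................
164 .........#################........................
166 ...#.........#########............................
168 ..................................................
170 ..................................................
172 .................
[... 160 characters left out ...]
......................................
180 ..................................................
182 .....................#............................
184 ................######............................
186 ................######............................
188 ................#####.............................
190 ................###...............................
192 ..................................................
194 ..................................................
196 ..................................................
198 ..................................................
[361.60162923 176.85006709] [381.11521245 190.92425   ]
[366.21849011 146.61003145] [387.51916365 160.81239112]
```

step_arm --linear '[[0,0,-0.15],[0.2,0,-0.3],[0.5,0,-0.3],[0.8,0,-0.3],[1.0,0,-0.3],[1.2,0,-0.3],[1.2,0,-0.3],[1.2,0,-0.3]]' --twist '[[0,0,0],[0,0,0],[0,0,0],[0,0,0],[0,0,0],[0,0,0],[0,0,0],[0,0,0]]'

```text
t: 31.1
eef_pos: [0.6011, -0.2159, 0.3276]
tool_rot: [0.707, 0.707, -0.0, -0.001]
ft_force: [-0.8, -0.8, -3.2]
opening: 0.0323
grasp_force: 40.1
```

step_arm --linear '[[0.1,0,0],[0.2,0,0],[0.2,0,0],[0.2,0,0]]' --twist '[[0,0,0],[0,0,0],[0,0,0],[0,0,0]]'

```text
t: 31.5
eef_pos: [0.6031, -0.2159, 0.3277]
tool_rot: [0.707, 0.707, 0.0, -0.001]
ft_force: [-3.3, -2.0, -2.6]
opening: 0.0325
grasp_force: 40.1
```

step_arm --linear '[[0.1,0,0],[0.1,0,0],[0.1,0,0]]' --twist '[[0,0,0],[0,0,0],[0,0,0]]'

```text
t: 31.8
eef_pos: [0.6041, -0.2159, 0.3277]
tool_rot: [0.707, 0.707, -0.0, -0.001]
ft_force: [-2.8, -2.0, -1.2]
opening: 0.0323
grasp_force: 40.1
```

step_arm --linear '[[0.1,0,0],[0.1,0,0],[0.1,0,0]]' --twist '[[0,0,0],[0,0,0],[0,0,0]]'

```text
t: 32.1
eef_pos: [0.6051, -0.2159, 0.3277]
tool_rot: [0.707, 0.707, 0.0, -0.001]
ft_force: [-4.2, -2.8, -2.1]
opening: 0.0322
grasp_force: 40.1
```

```bash
python3 -c "
from look import *
look(.002)"
```

```text
[ 0.6051 -0.2159  0.3277] [-4.24 -2.85 -2.14] [-0.881  1.116  0.073] 0.03217169329356057
136 .........#........................................
138 ........############..............................
140 .......###########................................
142 .......###########................................
144 ......############................................
146 #.....############................................
148 ###################...............................
150 ####################..............................
152 #####################.............................
154 ######################............................
156 ######################............................
158 #####################.............................
160 #####################.............................
162 ..##################..............................
164 .....##############...............................
166 ............#.....................................
168 ..................................................
170 ..................................................
172 .................
[... 160 characters left out ...]
......................................
180 ..................................................
182 ................#.................................
184 ................#.................................
186 ..................................................
188 ..................................................
190 ..................................................
192 ..................................................
194 ..................................................
196 ..................................................
198 ..................................................
[355.99718306 176.77401024] [375.42037322 190.79028323]
[360.08890633 146.65198279] [381.28194355 160.79511027]
```

step_arm --linear '[[-0.2,0,0],[-0.4,0,0],[-0.4,-0.1,0],[-0.4,-0.2,0],[-0.4,-0.2,0],[-0.4,-0.2,0]]' --twist '[[0,0,0],[0,0,0],[0,0,0],[0,0,0],[0,0,0],[0,0,0]]'

```text
t: 32.75
eef_pos: [0.6014, -0.2176, 0.3278]
tool_rot: [0.707, 0.707, 0.0, -0.001]
ft_force: [0.2, -0.8, -2.4]
opening: 0.0324
grasp_force: 40.0
```

step_arm --linear '[[0.1,0,0],[0.2,0,0],[0.2,0,0],[0.2,0,0]]' --twist '[[0,0,0],[0,0,0],[0,0,0],[0,0,0]]'

```text
t: 33.15
eef_pos: [0.6031, -0.2178, 0.3276]
tool_rot: [0.707, 0.707, -0.0, -0.001]
ft_force: [-1.4, -0.9, -1.7]
opening: 0.032
grasp_force: 40.0
```

step_arm --linear '[[0.1,0,0],[0.1,0,0],[0.1,0,0]]' --twist '[[0,0,0],[0,0,0],[0,0,0]]'

```text
t: 33.45
eef_pos: [0.6041, -0.2178, 0.3276]
tool_rot: [0.707, 0.707, 0.0, -0.001]
ft_force: [-1.0, -1.2, -3.0]
opening: 0.0325
grasp_force: 40.0
```

step_arm --linear '[[0.1,0,0],[0.1,0,0],[0.1,0,0]]' --twist '[[0,0,0],[0,0,0],[0,0,0]]'

```text
t: 33.75
eef_pos: [0.6052, -0.2178, 0.3277]
tool_rot: [0.707, 0.707, 0.0, -0.001]
ft_force: [-1.0, -0.2, -2.7]
opening: 0.0323
grasp_force: 40.0
```

step_arm --linear '[[0.1,0,0],[0.1,0,0],[0.1,0,0]]' --twist '[[0,0,0],[0,0,0],[0,0,0]]'

```text
t: 34.05
eef_pos: [0.6062, -0.2178, 0.3277]
tool_rot: [0.707, 0.707, 0.0, -0.001]
ft_force: [-1.4, -0.9, -3.1]
opening: 0.0328
grasp_force: 40.1
```

step_arm --linear '[[0.1,0,0],[0.1,0,0],[0.1,0,0]]' --twist '[[0,0,0],[0,0,0],[0,0,0]]'

```text
t: 34.35
eef_pos: [0.6071, -0.2178, 0.3277]
tool_rot: [0.707, 0.707, 0.0, -0.001]
ft_force: [-3.3, -0.9, -1.7]
opening: 0.0319
grasp_force: 40.1
```

step_arm --linear '[[0.1,0,0],[0.1,0,0],[0.1,0,0]]' --twist '[[0,0,0],[0,0,0],[0,0,0]]'

```text
t: 34.65
eef_pos: [0.6077, -0.2179, 0.3276]
tool_rot: [0.707, 0.707, -0.0, -0.001]
ft_force: [-5.4, -1.8, 0.5]
opening: 0.0321
grasp_force: 40.1
```

step_arm --linear '[[-0.1,0,0],[-0.1,0,-0.1],[-0.1,0,-0.2],[-0.1,0,-0.2]]' --twist '[[0,0,0],[0,0,0],[0,0,0],[0,0,0]]'

```text
t: 35.05
eef_pos: [0.6073, -0.2178, 0.3259]
tool_rot: [0.707, 0.707, 0.0, -0.001]
ft_force: [-4.3, -1.3, 4.1]
opening: 0.0322
grasp_force: 40.1
```

step_arm --linear '[[0,0,0],[0,0,0],[0,0,0]]' --twist '[[0,0,0],[0,0,0],[0,0,0]]' --force 8

```text
t: 35.35
eef_pos: [0.6075, -0.2175, 0.3257]
tool_rot: [0.707, 0.707, 0.001, -0.001]
ft_force: [-2.7, -0.3, 0.2]
opening: 0.0331
grasp_force: 8.0
```

Both vessels are pressing back about equally and the foot is on the table. Next I release, retract straight up and check.

step_arm --linear '[[0,0,0],[0,0,0],[0,0,0],[0,0,0],[0,0,0],[0,0,0],[0,0,0],[0,0,0],[0,0,0],[0,0,0]]' --twist '[[0,0,0],[0,0,0],[0,0,0],[0,0,0],[0,0,0],[0,0,0],[0,0,0],[0,0,0],[0,0,0],[0,0,0]]' --gripper 1

```text
t: 36.35
eef_pos: [0.6072, -0.2178, 0.3257]
tool_rot: [0.707, 0.707, 0.0, -0.001]
ft_force: [0.2, 1.1, -0.7]
opening: 0.0929
grasp_force: 0.0
```

step_arm --linear '[[0,0,2],[0,0,5],[0,0,9],[0,0,13],[-2,0,14],[-6,0,14],[-10,0,14],[-10,5,14],[-10,10,14],[-10,15,14],[-10,20,14],[-10,25,14]]' --twist '[[0,0,0],[0,0,0],[0,0,0],[0,0,0],[0,0,0],[0,0,0],[0,0,0],[0,0,0],[0,0,0],[0,0,0],[0,0,0],[0,0,0]]'

```text
t: 37.55
eef_pos: [0.5067, 0.034, 0.466]
tool_rot: [0.707, 0.707, 0.0, -0.001]
ft_force: [2.0, -0.4, 0.2]
opening: 0.093
grasp_force: 0.0
```

step_arm --linear '[[0,5,0],[0,10,0],[0,15,0],[0,20,0],[0,25,0],[0,30,0],[0,35,0],[0,35,0]]' --twist '[[0,0,0],[0,0,0],[0,0,0],[0,0,0],[0,0,0],[0,0,0],[0,0,0],[0,0,0]]'

```text
t: 38.35
eef_pos: [0.5047, 0.3892, 0.4657]
tool_rot: [0.704, 0.71, 0.001, -0.003]
ft_force: [0.5, -0.3, 0.9]
opening: 0.0926
grasp_force: 0.0
```

```bash
python3 - <<'E'
from cap import *
a=r.get_image("side");b=r.get_image("top");cv2.imwrite("pics/a4.png",a);cv2.imwrite("pics/b4.png",b)
x0=np.array([.606,-.2165])
for n,im in(("side",a),("top",b)):
    hs=cv2.cvtColor(im,cv2.COLOR_BGR2HSV);dk=(im.max(2)<(60 if n=="side" else 30));am=cv2.inRange(hs,(3,110,25),(20,255,255))>0
    s=sil(n,x0);v,u=np.where(s);v0,v1,u0,u1=v.min()-6,v.max()+6,u.min()-8,u.max()+8
    print(n,v0,u0)
    for y in range(v0,v1,2): print("".join(("A" if am[y,k] else "D" if dk[y,k] else "o" if s[y,k] else ".") for k in range(u0,u1)),"".join("o" if s[y,k] else "." for k in range(u0,u1)))
# vessels' shift: phase correlation on top view before/after
t0=cv2.cvtColor(cv2.imread("pics/top0.png"),cv2.COLOR_BGR2GRAY).astype(np.float32);t1=cv2.cvtColor(b,cv2.COLOR_BGR2GRAY).astype(np.float32)
for nm,(x0_,x1,y0,y1) in dict(pot=(318,352,190,225),jar=(380,412,192,228),bowl=(275,309,186,220),mould=(278,310,134,172)).items():
    w=t1[y0-6:y1+6,x0_-6:x1+6];m=cv2.matchTemplate(w,t0[y0:y1,x0_:x1],cv2.TM_CCOEFF_NORMED);_,q,_,l=cv2.minMaxLoc(m);print(nm,round(q,3),l[0]-6,l[1]-6)
E
```

```text
side 117 348
......................................... .........................................
......................................... .........................................
....D.................................... .........................................
.......A.................ooo............. .........................ooo.............
...DD................ooooADDDDDDDA....... .....................ooooooooooo.........
.........AA.........ooDDDDDDDDDDDDD...... ....................oooooooooooooo.......
...D..AA............oDDDDDDDDDDDDDA...... ....................oooooooooooooo.......
................A..AoDDDDDDDDDDDDD....... ...................ooooooooooooooo.......
...D.A..A..A.......oADDDDDDDDDDDDD....... ...................oooooooooooooo........
.....A.............ooDDDDDDDDDDDDD....... ...................oooooooooooooo........
....AAAAAAAAAAA.....oAADDDDDDDDDD........ ....................oooooooooooo.........
AAAAAAAAAAAAAAAAAAAoAAAAAAAAAAA.......... ...................oooooooooooo..........
AAAAAAAAAAAAAAAAAAAAAAAAAAAAAAA.......... ...................oooooooooooo......
[... 3263 characters left out ...]
oooo.......
.D.......oDDDAAAAAAAADDDDDDDDDDDDDDo........ .........ooooooooooooooooooooooooooo........
...........oDooAAAAAAAADDDDDDDDDDD.......... ...........ooooooooooooooooooooooo..........
..............oAAAAAAAAAAADDDDDD............ ..............oooooooooooooooooo............
..................AAAAAAAAAAAA.............. ...................ooooooooooo..............
............................................ ............................................
............................................ ............................................
............................................ ............................................
pot 0.998 0 0
jar 0.955 0 0
bowl 0.999 0 0
mould 0.999 0 0
```

```bash
python3 -c "
from workcell import r
print(r.sign_off())"
```

```text
the job is handed in; nothing more can be done
None
```

I stood the larger bottle upright in the nook on the robot's side of the jar and pot and handed the job in at about 38 s; just before release the wrist forces showed it pressing on both vessels, the last images show it upright with jar, pot, bowl and mould unmoved to the pixel, but the 2.5 mm gaps were not measured directly and sign-off returned no verdict.

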